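# Clear the drain tray and set the rinse tap in the wine cellar

### The arm

A 7-joint arm with a two-finger parallel gripper is mounted at the origin on the work surface. World frame = base frame: x ahead of the robot, y to its left, z up, the work surface at z = 0. Lengths are in m, angles in rad, forces in N, time in s.
With the tool pointing down it reaches from about 0.425 to 0.8 m from the base axis. Payload 8.3 kg.
Tool frame: the origin (TCP) lies at the very end of the fingers, on their centre line; the grasp point (between the pads) lies robot.tcp_to_grasp behind it (robot.tcp_to_grasp is the distance from the TCP to the grasp point, in m); z points along the fingers, y is the line along which they close (so a half turn about z gives the same grasp; the last joint's range is limited). The gripper opens to 85 mm and grips with 20 to 120 N. Pads are 22 mm wide; open, the fingers measure 114 mm over their backs; the gripper's body (76 mm by 85 mm) begins 54 mm behind the grasp point. The pads swing forward as they close: fully open they stand 13 mm farther back than shut.
Start: joints at [-1.387, 0.383, 0.016, 1.37, -0.006, 1.388, -0.046], TCP at [0.153, 0.606, 0.231] pointing down, gripper open.
Joint ranges: [-2.95, 2.95], [-0.25, 2.06], [-1.52, 1.56], [0.18, 2.33], [-1.44, 4.58], [0.02, 2.06], [-3.01, 3.01]. Speed limits (rad/s): [2.39, 2.39, 3.01, 3.01, 3.14, 3.14, 3.14].

### API

Orientations are given as a unit quaternion [x, y, z, w].
In Python, from bench import telemetry, optics, finish_job, robot gives the robot as it stands.
- The arm moves only by the tool carry_out, never from a script. Its arguments are lists of equal length, an entry for each row: "offset": the shift along the tool's x, y, z in cm, a list of three; "turn": the turn about the tool's z in degrees; "claw": the opening, from -1 (shut) to 1 (fully open). A call has 1 to 8 rows; each row shifts and turns the commanded pose from where the row before left it, along the tool's axes as they then stand; what a row does not reach is not made up. A row lasts 1/12 s, in which the tool goes at most 41.7 mm and 7.16 degrees, less where a joint would pass 70% of its speed; a pose out of reach is approached as far as the arm can. A call with a gripper value outside its range is refused whole. The fingers move at their own pace and stop on an object; "grip_force" is the grip in N (left out, the last holds). Time passes only in rows, so rows that do not move let the fingers close. It gives the time, the measured TCP pose, the force, the opening and the grip force at its end, in the units of the state.
- telemetry.sense(): the state, without advancing time (a new reading comes with each control period).
- optics.snapshot(name): name is "side" or "top"; returns (picture, depth): 420x560x3 uint8, red, green, blue; 420x560 float32, m along the optical axis (not along the pixel's ray), 0 where there is no reading.
- optics.get_calibration(name): a dict with "fx", "fy", "cx", "cy" (pixels), "view" (4x4, takes a point from world to camera coordinates). Camera axes: x right, y up, looking along -z (the intrinsics and any distortion apply to the point x, -y, -z); pixel columns grow to the right and rows downward; lengths in m; the calibration is good to about 2 mm. A picture is of the moment at which its call begins. get_calibration takes no time and is no camera call.
- finish_job(): hands the job in; it is judged then, once.
The state is a dict: "clock": time; "q": joint angles; "dq": joint speeds; "tau": joint torques, N m; "tool_pos": TCP position; "ee_rot": TCP orientation; "wrist_force": force on the tool from outside, world axes, zero at the start; "torque": the same for the moment, N m; "opening": finger opening in m; "grasp_force": force on a finger pad.
Only numpy, scipy, OpenCV 4.12 (cv2) and the standard library are available. Lean on these libraries where they do the work, as an engineer would, in place of code of your own. Each camera call takes 0.05 s, during which the arm holds its last target. There are 200 camera calls.

### The job

The bottle-rinsing station is about to be used, so first put the lump of brick and the oak stave offcut lying on its drain tray into the green bin, leaving the tap shut as it is. Then turn the tap's blue T-handle until its white-tipped end points at the red mark on the dial, as closely as you can, and let go. Don't knock over or shift the green bottle, cup, jug or wine bottle.

Things in the scene. Friction and masses are not known exactly. Their poses are not given: they have to be found in the camera images.
- station: Fixed steel drain tray carrying the tap. Origin: on the table under the dial's centre; x points away from the robot at yaw 0, y left, z up. Tray flat, no rim, 360 by 360 mm, top 20 mm above the table, from x -220 to +140 mm. White dial, radius 72 mm, centre at (0, 0, 115) mm, leaning 39 deg (0.68 rad) from level towards the station's -x. Small plumbing behind the dial.
- pipe_mid (a point): Middle of the copper pipe (18 mm thick) that crosses above the tap along the station's y, at station x -18 mm, height 335 mm, fixed; it comes down to the tray at y = +-165 mm. An upright gripper cannot get to the handle under it: tilt the tool with the dial, leaning back towards the robot.
- handle_grip (a point): Grip point of the T-handle: on the turning axis, 40 mm above the dial. One blue bar 100 mm long, 14 mm wide, 24 mm high (26 to 50 mm above the dial), one end white, on a stem 14 mm thick. x: along the bar to its white end; y: across it; z: the turning axis, out of the dial (up and towards the robot, 39 deg from vertical).
- handle (a joint): Angle of the tap handle, rad: 0 = shut, white end pointing to the station's +y; grows as it opens, counter-clockwise seen from in front of the dial (white end swings towards the robot, i.e. to the station's -x at 1.571, the stop). Stays where it is left; turning takes about 0.12 N m.
- mark (a joint): Angle of the red mark on the dial, rad, on the same scale: the handle points at the mark when joint handle equals joint mark. Cannot be touched or moved.
- mark_tip (a point): Red mark, 20 by 7 mm bar on the dial's rim, this point being its middle, 62 mm from the turning axis. x: outwards from the axis; z: the turning axis.
- brick_lump: Lump of reddish brick, loose on the tray, about 0.17 kg. 70 (x) by 44 (y) mm and 34 mm high; the top 8 mm are 48 by 40 mm. Origin: centre of its underside.
- stave: Brown oak stave offcut, loose on the tray, about 0.06 kg, 105 (x) by 36 (y) by 20 mm high with a splintered end (+x). Origin: centre of its underside.
- bin: Green open bin, fixed, outside 200 (x) by 170 (y) by 100 mm high, 5 mm walls and floor. Origin: centre of its underside. It stands to the left or the right of the station; a low wooden box of corks (same footprint, 70 mm high) stands on the other side.
- green_bottle: Green glass bottle with a cork, 66 mm across, 220 mm high, loose, at the back of the tray. Origin: centre of its underside.
- cup: White cup, 70 mm across, 80 mm high, loose, at the back of the tray. Origin: centre of its underside.
- jug: Reddish stoneware jug, 120 mm across, 220 mm high, loose, on the table. Origin: centre of its underside.
- wine_bottle: Amber wine bottle with a red cap, 74 mm across, 230 mm high, loose, on the table. Origin: centre of its underside.
Mind the look-alikes: they are no part of the job. Of the things that look like the green_bottle, the larger one is meant. Of the things shaped like the brick_lump, the brick one is meant.

How it is judged:
On the way, in this order (a step that is already met when the one before it is completed fails the run):
1. brick lump and stave offcut both lie in the bin, let go, while the tap is still shut (handle below 0.35 rad) (x of brick_lump in the frame of bin between -0.09 and 0.09 m and y of brick_lump in the frame of bin between -0.075 and 0.075 m and z of each of brick_lump, stave in the frame of bin below 0.085 m and contact force between the fingers and brick_lump below 0.2 N and x of stave in the frame of bin between -0.09 and 0.09 m and y of stave in the frame of bin between -0.075 and 0.075 m and contact force between the fingers and stave below 0.2 N and value of joint handle below 0.35 rad), for 0.2 s.
2. the handle's white end points at the red mark within 0.09 rad (5 deg) and rests there (angle between the x axis of handle_grip and the x axis of mark_tip, either way round below 0.09 rad and velocity of joint handle between -0.05 and 0.05 rad/s), for 0.2 s.
At the end, for the whole second after the job is handed in: The brick lump and the stave offcut lie at rest inside the bin (origin within 90 by 75 mm of its centre lines and less than 85 mm above its underside); the handle is let go with its white end within 0.09 rad of the red mark; green bottle, cup, jug and wine bottle stand upright (x of brick_lump in the frame of bin between -0.09 and 0.09 m and y of brick_lump in the frame of bin between -0.075 and 0.075 m and z of each of brick_lump, stave in the frame of bin below 0.085 m and contact force between the fingers and brick_lump below 0.2 N and x of stave in the frame of bin between -0.09 and 0.09 m and y of stave in the frame of bin between -0.075 and 0.075 m and contact force between the fingers and stave below 0.2 N and angle between the x axis of handle_grip and the x axis of mark_tip, either way round below 0.09 rad and linear speed of each of brick_lump, stave below 0.02 m/s and angle between each of green_bottle, cup, jug, wine_bottle's own z axis and vertical below 0.15 rad); the robot touches nothing.
It fails at once if the green bottle is shifted more than 40 mm or tipped more than 0.5 rad (distance of green_bottle from where it was at the start of the episode above 0.04 m or angle between green_bottle's own z axis and vertical above 0.5 rad).
It fails at once if the white cup is shifted more than 40 mm or tipped more than 0.5 rad (distance of cup from where it was at the start of the episode above 0.04 m or angle between cup's own z axis and vertical above 0.5 rad).
It fails at once if the stoneware jug is shifted more than 40 mm or tipped more than 0.5 rad (distance of jug from where it was at the start of the episode above 0.04 m or angle between jug's own z axis and vertical above 0.5 rad).
It fails at once if the amber wine bottle is shifted more than 40 mm or tipped more than 0.5 rad (distance of wine_bottle from where it was at the start of the episode above 0.04 m or angle between wine_bottle's own z axis and vertical above 0.5 rad).
It also fails if it takes over 72 s, if anything falls off the work surface, if the arm or the gripper's body presses on something with over 40 N, if the wrist force passes 120 N, or if a joint passes its speed limit or range.

## Working session

There is one attempt and no reset: what is moved stays moved. The work goes in short steps, Python scripts to look and compute and a tool call to move; the robot and the scene stay as the last step left them, time stands still between calls to the robot, and variables do not carry over. Pictures are saved under pics/ and viewed, at most 10 in all, crops included, and the job is handed in when it is done.

Besides the shell and the picture viewer there is one more tool, called as name(argument=value, ...), one argument or row to a line, values as JSON. carry_out: Moves the arm, as the interface text tells. Its arguments: {"type":"object","properties":{"offset":{"type":"array"},"turn":{"type":"array"},"claw":{"type":"array"},"grip_force":{"type":"number"}},"required":["offset","turn","claw"]}

```bash
mkdir -p pics; cat > h.py <<'E'
import numpy as np, cv2, json
from bench import telemetry, optics, finish_job, robot
from scipy.spatial.transform import Rotation as R
def snap(n):
    p,d=optics.snapshot(n); np.savez(f'{n}.npz',p=p,d=d); return p,d
def load(n):
    z=np.load(f'{n}.npz'); return z['p'],z['d']
def world(n,d):
    c=optics.get_calibration(n); v,u=np.mgrid[:d.shape[0],:d.shape[1]]
    X=(u-c['cx'])/c['fx']*d; Y=-(v-c['cy'])/c['fy']*d
    P=np.stack([X,Y,-d,np.ones_like(d)],-1)
    return (P@np.linalg.inv(np.array(c['view'])).T)[...,:3]
def save(name,p,s=1,crop=None):
    if crop: x0,y0,x1,y1=crop; p=p[y0:y1,x0:x1]
    cv2.imwrite('pics/'+name,cv2.resize(cv2.cvtColor(p,cv2.COLOR_RGB2BGR),None,fx=s,fy=s,interpolation=cv2.INTER_CUBIC))
E
python3 - <<'E'
from h import *
for n in('top','side'):
    p,d=snap(n); save(n+'0.png',p,1.4); c=optics.get_calibration(n); print(n,{k:v for k,v in c.items() if k!='view'}); print(np.round(np.linalg.inv(np.array(c['view'])),3))
print(robot.tcp_to_grasp, [a for a in dir(robot) if a[0]!='_'])
s=telemetry.sense(); print(s)
E
```

```text
top {'fx': 434.5855501039061, 'fy': 434.5855501039061, 'cx': 271.8704322982543, 'cy': 205.5715324241826}
[[-0.002  0.998 -0.071  0.512]
 [-1.    -0.     0.021  0.013]
 [ 0.021  0.071  0.997  1.326]
 [ 0.     0.     0.     1.   ]]
side {'fx': 503.837418100969, 'fy': 503.837418100969, 'cx': 283.36233855638295, 'cy': 210.67360153585187}
[[-0.994  0.083 -0.072  0.492]
 [-0.109 -0.666  0.738  0.969]
 [ 0.013  0.741  0.671  1.081]
 [ 0.     0.     0.     1.   ]]
0.0187 ['IKError', 'tcp_to_grasp']
{'clock': 0.1, 'q': array([-1.38690346,  0.38416356,  0.01638285,  1.3710638 , -0.00630507,
        1.38816856, -0.04651989]), 'dq': array([-0.0014131 , -0.00377549,  0.00080643, -0.00177166,  0.00085494,
       -0.00026989, -0.00200353]), 'tau': array([ 3.44461230e-03, -6.29144025e+01,  8.47690813e-01, -3.72756636e+01,
        1.69527606e-02,  1.04924489e-02,  2.18578623e-05]), 'tool_pos': array([0.15254062, 0.60563567, 0.23036632]), 'ee_rot': array([ 1.23065974e-01,  9.92398104e-01, -8.71735941e-04, -9.64221539e-05]), 'wrist_force': array([ 0.01626474, -0.03505135, -0.51645187]), 'torque': array([ 0.03890588,  0.05195119, -0.00210152]), 'grasp_force': 0.0, 'opening': 0.08554106055497705}
```

View pics/top0.png

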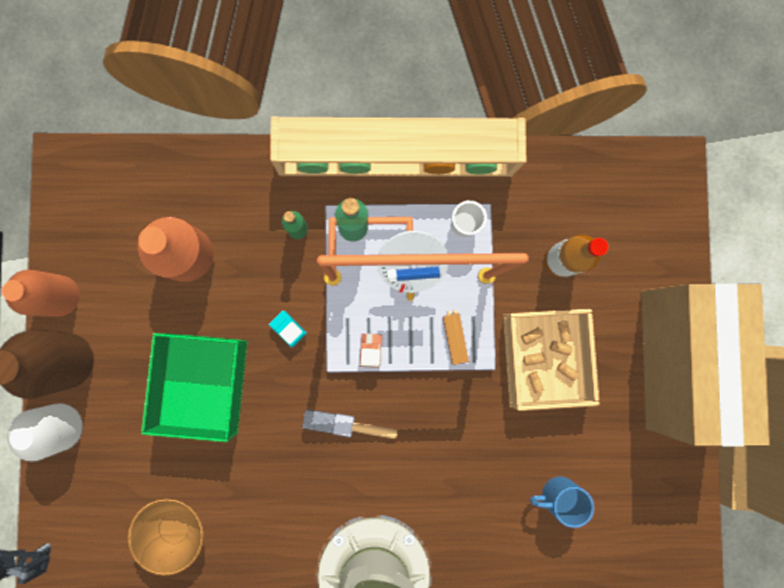

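View pics/side0.png

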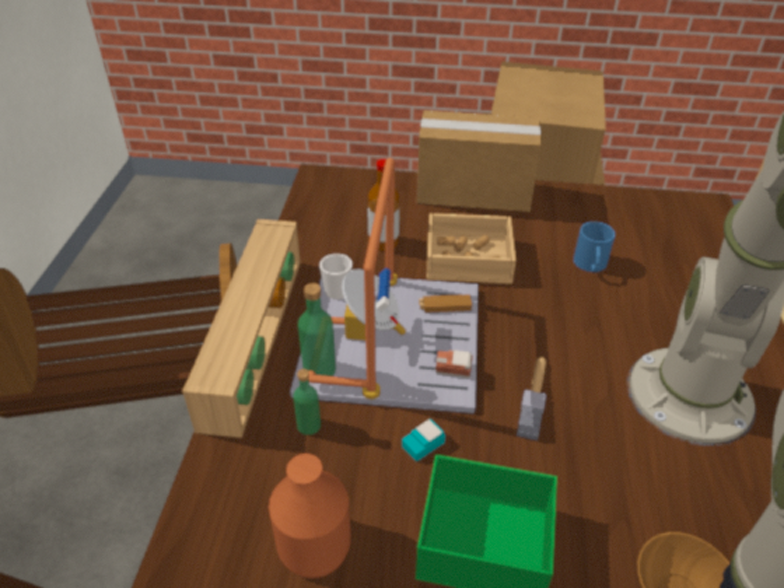

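The top view shows:
- **Brick candidates:** the reddish lump on the tray at (370,350) in the 1.4x picture, and a teal one on the table at (287,328). The reddish one on the tray fits.
- **Stave:** at (456,337).
- **Green bottle candidates:** the larger at (351,220) on the tray, and a small one at (293,224) on the table. The larger is meant.
- **Bin:** at (195,387), left of the station.
- **Handle:** a blue bar with its white end at (392,273). The red mark is near (402,288).

Next I measure these and make one enlarged crop.

```bash
python3 - <<'E'
from h import *
p,d=load('top'); W=world('top',d); hsv=cv2.cvtColor(p,cv2.COLOR_RGB2HSV)
save('crop.png',p,4,(225,140,365,275))
def med(m): return np.round(np.median(W[m],0),4)
# tray plane: points z 0.012..0.03 in the tray area, greyish
m=(abs(W[...,2]-.02)<.006)&(hsv[...,1]<60)&(d>0)
m=cv2.morphologyEx(m.astype(np.uint8),cv2.MORPH_CLOSE,np.ones((9,9)))
n,l,st,_=cv2.connectedComponentsWithStats(m); k=1+np.argmax(st[1:,4]); q=W[l==k]
print('tray rect',cv2.minAreaRect((q[:,:2]*1000).astype(np.float32)),st[k],np.median(q[:,2]))
# objects on tray
box=np.zeros(d.shape,bool); box[215:265,235:350]=1
m=box&(W[...,2]>.03)&(W[...,2]<.075)
n,l,st,_=cv2.connectedComponentsWithStats(m.astype(np.uint8))
for i in range(1,n):
    if st[i,4]>60:
        q=W[l==i]; r=cv2.minAreaRect((q[:,:2]*1000).astype(np.float32)); print(st[i],np.round(np.percentile(q[:,2],[5,50,95]),4),r, med(l==i), hsv[l==i].mean(0))
# bin rim
g=(hsv[...,0]>50)&(hsv[...,0]<75)&(hsv[...,1]>180); g[:220]=0
q=W[g&(abs(W[...,2]-.1)<.01)]; print('bin',cv2.minAreaRect((q[:,:2]*1000).astype(np.float32)),np.median(q[:,2]))
# pipe
o=(hsv[...,0]<14)&(hsv[...,1]>120)&(W[...,2]>.32)&(W[...,2]<.36); q=W[o]; print('pipe',q.min(0),q.max(0),q.mean(0))
for n_ in('top','side'):
    p,d=load(n_);W=world(n_,d);hsv=cv2.cvtColor(p,cv2.COLOR_RGB2HSV)
    b=(hsv[...,0]>100)&(hsv[...,0]<125)&(hsv[...,1]>150)&(W[...,2]>.08)&(W[...,2]<.25)&(W[...,0]>.5)
    q=W[b]; print(n_,'blue',b.sum(),q.mean(0)); print(np.linalg.svd(q-q.mean(0))[2][0], np.ptp((q-q.mean(0))@np.linalg.svd(q-q.mean(0))[2][0]))
E
```

```text
tray rect ((608.6372680664062, -75.07852172851562), (360.53399658203125, 359.8870544433594), 0.8013164401054382) [  232   146   121   120 10630] 0.020739733804853944
[316 221  19  40 456] [0.0349 0.0396 0.044 ] ((500.4302978515625, -170.50906372070312), (112.6541519165039, 37.018253326416016), 10.579211235046387) [ 0.4982 -0.1707  0.0396] [ 17.55482456 146.06140351 211.08333333]
[256 238  16  25 355] [0.0432 0.0526 0.0581] ((472.5936584472656, 9.591537475585938), (43.85971450805664, 70.10076141357422), 86.9859848022461) [0.4726 0.0096 0.0526] [ 23.75211268  53.16056338 231.5915493 ]
bin ((402.8982849121094, 366.9228210449219), (168.9922332763672, 199.00045776367188), 84.72964477539062) 0.09909876641856696
pipe [ 0.61907946 -0.24692372  0.32079528] [0.63897668 0.09695908 0.34786887] [ 0.62744424 -0.07323327  0.34163547]
top blue 196 [ 0.6240975  -0.0831892   0.15357235]
[-0.08082897  0.99560621 -0.04727528] 0.0796252782041326
side blue 101 [ 0.62227569 -0.08288558  0.15424146]
[-0.07875832  0.99609818 -0.03981892] 0.07394999416511391
```

View pics/crop.png

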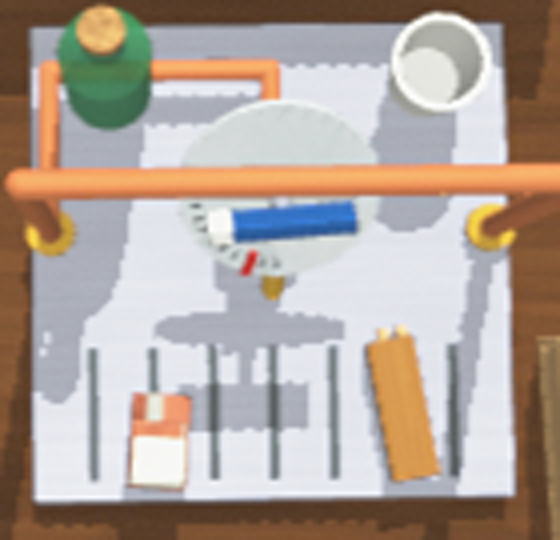

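The crop confirms the brick lump (red, pale top, at crop (158,440)), the stave at (402,405), the larger green bottle at (103,70), the cup at (440,65) and the red mark at (250,263). Handle is shut.

The turn command is only about the tool's z, so I'll push and hook the handle with an open finger instead of tilting the tool. Next I measure the mark angle and plan the brick grasp.

```bash
cat >> h.py <<'E'
S0=np.array([.6486,-.0745,0]); yaw=np.radians(.8); A=.68
Rs=R.from_euler('z',yaw).as_matrix()
ax=Rs@np.array([-np.sin(A),0,np.cos(A)]); ey=Rs@np.array([0,1,0]); ed=Rs@np.array([-np.cos(A),0,-np.sin(A)])
C=S0+np.array([0,0,.115])
def cast(n,m,h):
    "rays of mask pixels onto plane h above the dial -> (angle, radius)"
    c=optics.get_calibration(n); v,u=np.nonzero(m); V=np.linalg.inv(np.array(c['view']))
    D=np.stack([(u-c['cx'])/c['fx'],-(v-c['cy'])/c['fy'],-np.ones(len(u))],1)@V[:3,:3].T; o=V[:3,3]
    t=((C+h*ax-o)@ax)/(D@ax); P=o+D*t[:,None]-C
    return P@ey,P@ed
def angles(n):
    p,d=load(n); W=world(n,d); hsv=cv2.cvtColor(p,cv2.COLOR_RGB2HSV).astype(int)
    near=np.linalg.norm(W-C,axis=-1)<.1
    red=near&((hsv[...,0]<6)|(hsv[...,0]>172))&(hsv[...,1]>140)&(hsv[...,2]>80)
    a,b=cast(n,red,.001); print(n,'mark',len(a),np.arctan2(b.mean(),a.mean()),np.hypot(a.mean(),b.mean()))
    bl=near&(hsv[...,0]>100)&(hsv[...,0]<125)&(hsv[...,1]>150)
    q=W[bl]-C; h=q@ax; k=h>.042; P=np.stack([q[k]@ey,q[k]@ed],1)
    x,y,_,_=cv2.fitLine((P*1000).astype(np.float32),cv2.DIST_L2,0,.01,.01)[:,0]*0+0 if 0 else (0,0,0,0)
    vx,vy=cv2.fitLine((P*1000).astype(np.float32),cv2.DIST_L2,0,.01,.01)[:2,0]
    print(n,'handle',k.sum(),np.arctan2(vy,vx),'centroid',P.mean(0),'h',np.median(h[k]))
def go(pos,ydeg=None):
    s=telemetry.sense(); r=R.from_quat(s['ee_rot']); M=r.as_matrix()
    off=M.T@(np.array(pos)-s['tool_pos'])*100
    cur=np.degrees(np.arctan2(M[1,1],M[0,1])); 
    print('off cm',np.round(off,1),'turn',None if ydeg is None else -((ydeg-cur+90)%180-90),'tilt',np.degrees(np.arccos(-M[2,2])),'ydeg',cur)
E
sed -i '/if 0 else/d' h.py
python3 - <<'E'
from h import *
for n in('top','side'): angles(n)
p,d=load('top');W=world('top',d);hsv=cv2.cvtColor(p,cv2.COLOR_RGB2HSV)
o=(hsv[...,0]<14)&(hsv[...,1]>120)&(W[...,2]>.32)&(W[...,2]<.36); q=W[o]
print('pipe line',np.polyfit(q[:,1],q[:,0],1), 'station x from pipe',q[:,0].mean()+.018)
go([.40,.36,.23],87); go([.473,.010,.15],87)
E
```

```text
top mark 10 1.273136475899173 0.06308834830368089
top handle 143 0.08260928 centroid [-0.007946   -0.00425279] h 0.04896767159751684
side mark 5 1.3628270251956802 0.065167675032206
side handle 79 0.07292292 centroid [-0.00731956 -0.00379938] h 0.050416371517661776
pipe line [-0.00669106  0.62695423] station x from pipe 0.6454442381680472
off cm [-30.  -17.8   0.1] turn -11.138170458836626 tilt 0.10050280625240167 ydeg 75.86182954116337
off cm [-45.6 -49.9   8.1] turn -11.138170458836626 tilt 0.10050280625240167 ydeg 75.86182954116337
```

carry_out(
  offset=[
    [-3.5,-2.2,0],
    [-3.5,-2.2,0],
    [-3.5,-2.2,0],
    [-3.5,-2.2,0],
    [-3.5,-2.2,0],
    [-3.5,-2.2,0],
    [-3.5,-2.2,0],
    [-3.5,-2.2,0],
  ],
  turn=[0,0,0,0,0,0,0,0],
  claw=[1,1,1,1,1,1,1,1],
  grip_force=40,
)

```text
clock: 0.77
tool_pos: [0.3821, 0.3651, 0.2311]
ee_rot: [0.123, 0.992, -0.0, -0.0]
wrist_force: [1.1, 0.4, 0.2]
opening: 0.0855
grasp_force: 0.0
```

carry_out(
  offset=[
    [-2,-3.6,0],
    [-2,-3.6,0],
    [-2,-3.6,0],
    [-2,-3.6,0],
    [-2,-3.6,0],
    [-2,-3.6,0],
    [-2,-3.6,0],
    [-2,-3.6,0],
  ],
  turn=[0,0,0,0,0,0,-5.6,-5.6],
  claw=[1,1,1,1,1,1,1,1],
)

```text
clock: 1.43
tool_pos: [0.4682, 0.051, 0.2313]
ee_rot: [0.028, 1.0, 0.0, -0.0]
wrist_force: [0.3, 1.1, 0.6]
opening: 0.0855
grasp_force: 0.0
```

```bash
python3 -c "
from h import *
s=telemetry.sense();print(s['clock'],s['q'],s['tool_pos']);go([.473,.010,.08],87)"
```

```text
1.4333 [-0.63950442  0.03939415  0.48145925  1.79165962 -0.01929927  1.31533348
  1.36051793] [0.4682119  0.05100483 0.23127227]
off cm [-0.7 -4.1 15.1] turn -0.2542422995320379 tilt 0.02943471146052267 ydeg 86.74575770046796
```

carry_out(
  offset=[
    [-0.4,-2,0],
    [-0.3,-2.1,2],
    [0,0,4],
    [0,0,4],
    [0,0,4],
    [0,0,3],
    [0,0,2],
    [0,0,1.4],
  ],
  turn=[0,0,0,0,0,0,0,0],
  claw=[1,1,1,1,1,1,1,1],
)

```text
clock: 2.1
tool_pos: [0.4711, 0.0118, 0.0245]
ee_rot: [0.03, 1.0, -0.001, -0.002]
wrist_force: [-0.3, 0.4, 0.7]
opening: 0.0851
grasp_force: 0.0
```

carry_out(
  offset=[
    [0,0,0.5],
    [0,0,0],
    [0,0,0],
    [0,0,0],
    [0,0,0],
    [0,0,0],
    [0,0,0],
    [0,0,0],
  ],
  turn=[0,0,0,0,0,0,0,0],
  claw=[1,1,-1,-1,-1,-1,-1,-1],
)

```text
clock: 2.77
tool_pos: [0.4742, 0.0118, 0.0236]
ee_rot: [0.03, 1.0, 0.0, 0.001]
wrist_force: [-0.2, -2.0, 6.7]
opening: 0.0433
grasp_force: 40.8
```

carry_out(
  offset=[
    [0,0,-2],
    [0,0,-4],
    [0,0,-4],
    [0,0,-4],
    [0,0,-3.5],
    [0.8,4,0],
    [0.8,4,0],
    [0.8,4,0],
  ],
  turn=[0,0,0,0,0,0,0,2],
  claw=[-1,-1,-1,-1,-1,-1,-1,-1],
)

```text
clock: 3.43
tool_pos: [0.4564, 0.1345, 0.1988]
ee_rot: [0.048, 0.999, 0.001, 0.001]
wrist_force: [0.8, -0.4, -2.7]
opening: 0.0432
grasp_force: 42.4
```

carry_out(
  offset=[
    [0.8,4,0],
    [0.8,4,0],
    [0.8,4,0],
    [0.8,4,0],
    [0.8,4,0],
    [0.4,2,0],
    [0,0.9,0],
    [0,0,0],
  ],
  turn=[0,0,0,0,0,0,0,0],
  claw=[-1,-1,-1,-1,-1,-1,-1,-1],
)

```text
clock: 4.1
tool_pos: [0.4332, 0.3679, 0.1969]
ee_rot: [0.046, 0.999, -0.0, -0.0]
wrist_force: [0.2, 0.3, -2.0]
opening: 0.0431
grasp_force: 42.4
```

```bash
python3 -c "
from h import *
s=telemetry.sense();print(s['clock'],s['q'],s['tool_pos'],s['opening']);go([.423,.365,.06],84.7)"
```

```text
4.1 [-0.9754456   0.28202075  0.26598625  1.59407882 -0.07696891  1.27627472
  0.78255695] [0.43320987 0.36786212 0.19691353] 0.04314342593524284
off cm [ 1.  -0.4 13.7] turn 0.0771486294906083 tilt 0.03909884139706261 ydeg 84.77714862949061
```

carry_out(
  offset=[
    [0.5,-0.2,3],
    [0.5,-0.2,4],
    [0,0,4],
    [0,0,3],
    [0,0,1],
    [0,0,0],
    [0,0,0],
    [0,0,0],
  ],
  turn=[0,0,0,0,0,0,0,0],
  claw=[-1,-1,-1,-1,-1,-1,1,1],
)

```text
clock: 4.77
tool_pos: [0.4261, 0.3632, 0.0502]
ee_rot: [0.048, 0.999, 0.002, 0.002]
wrist_force: [0.1, 1.0, -0.3]
opening: 0.0666
grasp_force: 0.0
```

carry_out(
  offset=[
    [0,0,0],
    [0,0,-2],
    [0,0,-4],
    [0,0,-4],
    [0,0,-4],
    [0,0,-2],
    [0,-4,0],
    [0,-4,0],
  ],
  turn=[0,0,0,0,0,0,0,0],
  claw=[1,1,1,1,1,1,1,1],
)

```text
clock: 5.43
tool_pos: [0.4174, 0.2847, 0.2109]
ee_rot: [0.046, 0.999, 0.003, 0.003]
wrist_force: [0.9, -1.8, -0.8]
opening: 0.0853
grasp_force: 0.0
```

carry_out(
  offset=[
    [-1,-4,0],
    [-1,-4,0],
    [-1,-4,0],
    [-1,-4,0],
    [-1,-4,0],
    [-1,-4,0],
    [-1,-4,0],
    [-1,-4,0],
  ],
  turn=[0,0,0,0,0,0,0,0],
  claw=[1,1,1,1,1,1,1,1],
)

```text
clock: 6.1
tool_pos: [0.4663, -0.0455, 0.2095]
ee_rot: [0.048, 0.999, 0.001, 0.002]
wrist_force: [1.1, -0.3, 0.0]
opening: 0.0855
grasp_force: 0.0
```

```bash
python3 -c "
from h import *
s=telemetry.sense();print(s['clock'],s['q'],s['tool_pos'],s['opening']);go([.4967,-.171,.10],100.6)
p,d=snap('top');W=world('top',d);hsv=cv2.cvtColor(p,cv2.COLOR_RGB2HSV)
in_=(abs(W[...,0]-.403)<.08)&(abs(W[...,1]-.367)<.07)&(W[...,2]>.02)&((hsv[...,0]<50)|(hsv[...,0]>80));print('in bin',in_.sum(),W[in_].mean(0),W[in_].max(0))"
```

```text
6.1 [-0.56398567  0.04374289  0.61949888  1.84026924 -0.02870288  1.26183165
  1.53915964] [ 0.46626957 -0.04548984  0.20945969] 0.08546023349404236
off cm [ -4.2 -12.2  10.9] turn -16.061329851206224 tilt 0.2543575040075158 ydeg 84.53867014879377
in bin 366 [0.42271758 0.36298004 0.03611959] [0.45824982 0.38813522 0.04832683]
```

carry_out(
  offset=[
    [-1.4,-3.8,0],
    [-1.4,-3.8,0],
    [-1.4,-3.8,0],
    [0,-0.8,2],
    [0,0,3],
    [0,0,3],
    [0,0,2],
    [0,0,1],
  ],
  turn=[0,0,0,0,-5.3,-5.3,-5.4,0],
  claw=[1,1,1,1,1,1,1,1],
)

```text
clock: 6.82
tool_pos: [0.4953, -0.1685, 0.0961]
ee_rot: [-0.094, 0.996, 0.0, -0.0]
wrist_force: [-1.4, 0.6, 0.2]
opening: 0.0851
grasp_force: 0.0
```

```bash
python3 -c "
from h import *
s=telemetry.sense();print(s['clock'],s['q'],s['tool_pos'],s['opening']);go([.4967,-.171,.016],100.6)"
```

```text
6.8167 [-0.28425016  0.3223529   0.66027734  1.84886582 -0.22673193  1.04734523
  2.22481224] [ 0.49527032 -0.16845342  0.09613796] 0.08514974310810224
off cm [-0.1 -0.3  8. ] turn 0.19291431019810545 tilt 0.07375324079699874 ydeg 100.7929143101981
```

carry_out(
  offset=[
    [-0.1,-0.3,2.5],
    [0,0,2.5],
    [0,0,2],
    [0,0,0.8],
    [0,0,0.2],
    [0,0,0],
    [0,0,0],
    [0,0,0],
  ],
  turn=[0,0,0,0,0,0,0,0],
  claw=[1,1,1,1,1,0,-0.2,-0.4],
)

```text
clock: 7.48
tool_pos: [0.4986, -0.1718, 0.0189]
ee_rot: [-0.092, 0.996, -0.0, 0.001]
wrist_force: [-0.6, -0.0, 0.7]
opening: 0.0515
grasp_force: 0.0
```

carry_out(
  offset=[
    [0,0,0],
    [0,0,0],
    [0,0,0],
    [0,0,0],
    [0,0,-1],
    [0,0,-3],
    [0,0,-4],
    [0,0,-4],
  ],
  turn=[0,0,0,0,0,0,0,0],
  claw=[-0.6,-0.6,-0.6,-0.6,-0.6,-0.6,-0.6,-0.6],
)

```text
clock: 8.15
tool_pos: [0.4963, -0.1716, 0.1388]
ee_rot: [-0.091, 0.996, -0.0, -0.001]
wrist_force: [1.0, -0.3, 0.0]
opening: 0.0351
grasp_force: 40.1
```

```bash
python3 -c "
from h import *
s=telemetry.sense();print(s['clock'],s['q'],s['tool_pos'],s['opening']);go([.48,.1,.21],84.7)"
```

```text
8.15 [-0.30584107  0.27589877  0.68533273  1.79695051 -0.19007607  1.13777836
  2.19554689] [ 0.49629502 -0.17159097  0.13883436] 0.0351359052136364
off cm [-3.3 27.  -7.1] turn 15.795421013739585 tilt 0.12263367662041305 ydeg 100.49542101373959
```

carry_out(
  offset=[
    [0,0,-3.5],
    [0,0,-3.5],
    [0,0,0],
    [1.1,4,0],
    [1.1,4,0],
    [1.1,4,0],
    [1.1,4,0],
    [1.1,4,0],
  ],
  turn=[5.3,5.3,5.2,0,0,0,0,0],
  claw=[-0.6,-0.6,-0.6,-0.6,-0.6,-0.6,-0.6,-0.6],
)

```text
clock: 8.82
tool_pos: [0.4601, 0.0341, 0.2083]
ee_rot: [0.046, 0.999, 0.0, 0.001]
wrist_force: [0.8, -0.0, -0.2]
opening: 0.0353
grasp_force: 40.2
```

carry_out(
  offset=[
    [1.1,4,0],
    [1.1,4,0],
    [1.1,4,0],
    [1.1,4,0],
    [1.1,4,0],
    [1,4,0],
    [1,3.5,0],
    [0.5,2,0],
  ],
  turn=[0,0,0,0,0,0,0,0],
  claw=[-0.6,-0.6,-0.6,-0.6,-0.6,-0.6,-0.6,-0.6],
)

```text
clock: 9.48
tool_pos: [0.406, 0.3383, 0.2079]
ee_rot: [0.044, 0.999, 0.001, -0.0]
wrist_force: [0.5, 0.5, 0.1]
opening: 0.0352
grasp_force: 40.2
```

```bash
python3 -c "
from h import *
s=telemetry.sense();print(s['clock'],s['q'],s['tool_pos'],s['opening']);go([.405,.362,.075],84.7)"
```

```text
9.4833 [-1.01701646  0.1873627   0.30241468  1.68446415 -0.05925434  1.27784213
  0.78122229] [0.40598087 0.3383438  0.20794277] 0.035185619871452176
off cm [ 0.3  2.3 13.3] turn 0.31078529265205646 tilt 0.08149588717925274 ydeg 85.01078529265206
```

carry_out(
  offset=[
    [0.2,1.2,3],
    [0.1,1.2,4],
    [0,0,4],
    [0,0,3],
    [0,0,1.2],
    [0,0,0],
    [0,0,0],
    [0,0,0],
  ],
  turn=[0,0,0,0,0,0,0,0],
  claw=[-0.6,-0.6,-0.6,-0.6,-0.6,-0.6,1,1],
)

```text
clock: 10.15
tool_pos: [0.4091, 0.3589, 0.0581]
ee_rot: [0.046, 0.999, 0.001, 0.001]
wrist_force: [0.1, -0.4, 0.7]
opening: 0.0585
grasp_force: 0.0
```

carry_out(
  offset=[
    [0,0,0],
    [0,0,-2],
    [0,0,-4],
    [0,0,-4],
    [0,0,-4],
    [0,-4,-2],
    [0,-4,0],
    [0,-4,0],
  ],
  turn=[0,0,0,0,0,0,0,0],
  claw=[1,1,1,1,1,1,1,1],
)

```text
clock: 10.82
tool_pos: [0.3979, 0.2408, 0.2175]
ee_rot: [0.045, 0.999, 0.002, 0.002]
wrist_force: [1.5, -1.8, -0.7]
opening: 0.0853
grasp_force: 0.0
```

carry_out(
  offset=[
    [0,-4,0],
    [0,-4,0],
    [0,-4,0],
    [0,-4,0],
    [0,0,0],
    [0,0,0],
    [0,0,0],
    [0,0,0],
  ],
  turn=[0,0,0,0,0,0,0,0],
  claw=[1,1,1,1,1,1,1,1],
)

```text
clock: 11.48
tool_pos: [0.3825, 0.0829, 0.2148]
ee_rot: [0.045, 0.999, 0.001, 0.001]
wrist_force: [0.3, 0.7, 0.3]
opening: 0.0857
grasp_force: 0.0
```

```bash
python3 -c "
from h import *
s=telemetry.sense();print(s['clock'],s['q'],s['tool_pos'],s['opening'])
for n in('top','side'): snap(n);angles(n)
p,d=load('top')
W=world('top',d);hsv=cv2.cvtColor(p,cv2.COLOR_RGB2HSV)
in_=(abs(W[...,0]-.403)<.09)&(abs(W[...,1]-.367)<.075)&(W[...,2]>.015)&(hsv[...,0]<40)
print('in bin',in_.sum(),W[in_].mean(0),W[in_].max(0))
save('t2.png',p,1.4)"
```

```text
11.4833 [-0.82430184 -0.16010866  0.47907086  1.99152055  0.07603955  1.29157288
  1.10914793] [0.3824658  0.08286068 0.21482888] 0.08566646955018395
top mark 10 1.273136475899173 0.06308834830368089
top handle 147 0.07812938 centroid [-0.00807483 -0.00468383] h 0.04935574684339881
side mark 6 1.3532681351218474 0.06447276133099018
side handle 76 0.07528733 centroid [-0.00893608 -0.00367613] h 0.05028980959514752
in bin 574 [0.40982247 0.35820744 0.05615934] [0.46495772 0.38735674 0.0690346 ]
```

View pics/t2.png

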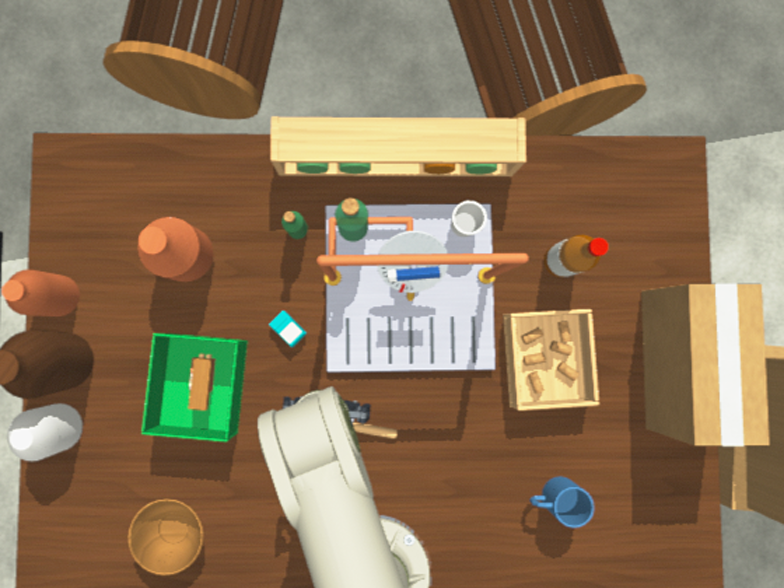

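The picture shows the stave at (201,384) lying on the brick inside the green bin, with the tap still shut. Next I check how far the gripper and wrist stick out ahead of the TCP at each height, to know how close to the pipe I can go.

```bash
python3 - <<'E'
from h import *
t=telemetry.sense()['tool_pos']
for n in('top','side'):
    p,d=load(n); W=world(n,d); 
    m=(d>0)&(W[...,2]>t[2]-.02)&(np.hypot(W[...,0]-t[0],W[...,1]-t[1])<.13)
    q=W[m]-t
    for a in np.arange(-.02,.4,.02):
        k=(q[:,2]>=a)&(q[:,2]<a+.02)
        if k.sum()>3: print(n,round(a,2),k.sum(),'x',np.round(np.percentile(q[k,0],[1,99]),3),'y',np.round(np.percentile(q[k,1],[1,99]),3))
E
```

```text
top 0.02 4 x [0.007 0.016] y [-0.045  0.05 ]
top 0.04 5 x [-0.004  0.009] y [-0.051 -0.041]
top 0.06 72 x [-0.017  0.02 ] y [-0.071  0.07 ]
top 0.08 37 x [-0.017  0.019] y [-0.07   0.072]
top 0.1 144 x [-0.018  0.018] y [-0.067  0.068]
top 0.12 8 x [-0.012  0.014] y [-0.061  0.064]
top 0.18 11 x [0.013 0.043] y [-0.039  0.019]
top 0.2 25 x [0.013 0.043] y [-0.039  0.032]
top 0.22 10 x [0.033 0.041] y [0.004 0.026]
top 0.24 8 x [0.036 0.041] y [0.004 0.021]
top 0.26 4 x [0.039 0.041] y [0.007 0.014]
top 0.3 6 x [0.039 0.042] y [0.012 0.022]
top 0.32 8 x [-0.04   0.052] y [-0.065 -0.029]
top 0.34 59 x [-0.057  0.061] y [-0.072  0.046]
top 0.36 305 x [-0.062  0.062] y [-0.073  0.061]
top 0.38 1065 x [-0.086  0.055] y [-0.08   0.058]
side 0.0 9 x [-0.006  0.013] y [0.046 0.052]
side 0.02 53 x [-0.008  0.014] y [-0.045  0.058]
side 0.04 11 x [-0.002  0.015] y [0.052 0.06 ]
side 0.06 92 x [-0.012  0.017] y [0.028 0.077]
side 0.08 122 x [-0.016  0.018] y [0.021 0.074]
side 0.1 220 x [-0.018  0.018] y [0.011 0.072]
side 0.12 139 x [-0.035  0.035] y [0.008 0.04 ]
side 0.14 235 x [-0.037  0.035] y [0.004 0.04 ]
side 0.16 299 x [-0.036  0.035] y [0.005 0.039]
side 0.18 177 x [-0.04   0.041] y [0.002 0.045]
side 0.2 301 x [-0.042  0.041] y [0.001 0.044]
side 0.22 294 x [-0.039  0.039] y [0.005 0.043]
side 0.24 288 x [-0.039  0.039] y [0.004 0.052]
side 0.26 337 x [-0.04   0.039] y [0.006 0.049]
side 0.28 326 x [-0.04   0.038] y [0.006 0.043]
side 0.3 333 x [-0.041  0.041] y [-0.017  0.053]
side 0.32 373 x [-0.081  0.049] y [-0.016  0.061]
side 0.34 672 x [-0.099  0.059] y [-0.021  0.063]
side 0.36 938 x [-0.124  0.058] y [-0.021  0.063]
side 0.38 1221 x [-0.127  0.052] y [-0.032  0.06 ]
```

carry_out(
  offset=[
    [-2.3,-3.2,0],
    [-2.3,-3.2,0],
    [-2.3,-3.2,0],
    [-2.3,-3.2,0],
    [-2.3,-3.2,0],
    [-2,-3.2,0],
    [0,0,0],
    [0,0,0],
  ],
  turn=[0,0,0,0,0,0,7,7],
  claw=[1,1,1,1,1,1,1,1],
)

```text
clock: 12.25
tool_pos: [0.4995, -0.1241, 0.2134]
ee_rot: [0.171, 0.985, -0.002, -0.001]
wrist_force: [0.3, 1.5, -0.2]
opening: 0.0855
grasp_force: 0.0
```

carry_out(
  offset=[
    [0,0,0],
    [0,0,0],
    [0,0,0],
    [0,0,0],
    [0,0,0],
    [0,0,0],
    [0,0,0],
    [0,0,0],
  ],
  turn=[7,7,7,7,7,7,7,7],
  claw=[1,1,1,1,1,1,1,1],
)

```text
clock: 12.92
tool_pos: [0.4995, -0.1207, 0.2138]
ee_rot: [0.612, 0.791, -0.001, -0.0]
wrist_force: [0.1, -0.3, 0.2]
opening: 0.0852
grasp_force: 0.0
```

carry_out(
  offset=[
    [0,0,0],
    [0,0,0],
    [0,0,0],
    [0,0,0],
  ],
  turn=[7,7,0,0],
  claw=[1,1,1,1],
)

```text
clock: 13.25
tool_pos: [0.4993, -0.1209, 0.2138]
ee_rot: [0.701, 0.714, -0.001, 0.0]
wrist_force: [1.0, -0.4, 0.2]
opening: 0.0856
grasp_force: 0.0
```

```bash
python3 -c "
from h import *
s=telemetry.sense();print(s['clock'],s['q'],s['tool_pos'],s['opening']);go([.545,-.1255,.142],.5)"
```

```text
13.25 [-0.71983623  0.23312975  1.05145691  1.73303184 -0.20876823  1.29751636
  0.3954679 ] [ 0.49931844 -0.12089114  0.2137599 ] 0.08561302212455565
off cm [-0.5  4.6  7.2] turn 0.5616075028083003 tilt 0.06485618709857846 ydeg 1.0616075028082954
```

carry_out(
  offset=[
    [-0.3,0,3.5],
    [-0.2,0,3.7],
    [0,2,0],
    [0,2,0],
    [0,1,0],
    [0,1,0],
    [0,0.6,0],
    [0,0,0],
  ],
  turn=[0.5,0,0,0,0,0,0,0],
  claw=[1,1,1,1,1,1,1,1],
)

```text
clock: 13.92
tool_pos: [0.566, -0.126, 0.1416]
ee_rot: [0.704, 0.71, -0.0, 0.0]
wrist_force: [0.1, 0.3, -0.5]
opening: 0.0853
grasp_force: 0.0
```

```bash
python3 -c "
from h import *
s=telemetry.sense();print(s['clock'],s['q'],s['tool_pos'],s['wrist_force'])
for n in('top','side'): snap(n);angles(n)
p,d=load('side');save('s3.png',p,4,(205,100,345,250))"
```

```text
13.9167 [-0.53847903  0.48109819  0.94391181  1.65664483 -0.41015908  1.21715287
  0.50522564] [ 0.56596378 -0.12595337  0.14158328] [ 0.09000515  0.26613458 -0.54680641]
top mark 10 1.273136475899173 0.06308834830368089
top handle 122 0.10210949 centroid [-0.00268227 -0.00397749] h 0.04879999952059029
side mark 5 1.3628270251956802 0.065167675032206
side handle 80 0.0641756 centroid [-0.0090668  -0.00371875] h 0.04997141337136793
```

View pics/s3.png

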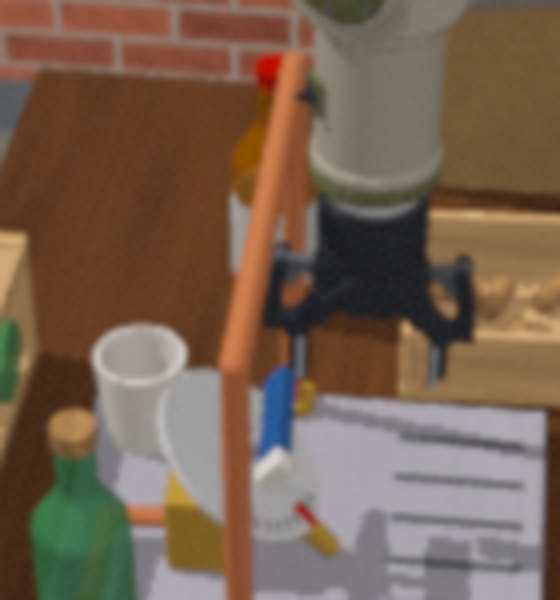

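The crop shows the finger tip at (298,375), just above the tail of the bar, so it's too high. The wrist at (310,170) is just in front of the pipe. I'll back off, go lower, then push.

carry_out(
  offset=[
    [0,-2.5,0],
    [0,0,1.3],
    [0,1,0],
    [0,1,0],
    [0,0.5,0],
    [0,0.4,0],
    [0,0,0],
  ],
  turn=[0,0,0,0,0,0,0],
  claw=[1,1,1,1,1,1,1],
)

```text
clock: 14.6
tool_pos: [0.5653, -0.1267, 0.1309]
ee_rot: [0.706, 0.708, -0.001, -0.004]
wrist_force: [-30.8, 6.7, 30.2]
opening: 0.0852
grasp_force: 18.8
```

```bash
python3 -c "
from h import *
s=telemetry.sense();print(s['clock'],s['tool_pos'],s['wrist_force'])
for n in('top','side'): snap(n);angles(n)"
```

```text
14.6 [ 0.56530891 -0.12673052  0.13089336] [-30.77827034   6.68111269  30.15242495]
top mark 9 1.270194485351024 0.0625319224053846
top handle 134 0.26770756 centroid [-0.00511041 -0.00554153] h 0.049569447675232664
side mark 5 1.3628270251956802 0.065167675032206
side handle 88 0.20841937 centroid [-0.00866833 -0.00472901] h 0.049363510398171495
```

The force direction (-x and +z) matches the tip pressing on the bar's sloped top face. I'll back off, go 1.5 cm lower and push again gently.

carry_out(
  offset=[
    [0,-2.5,0],
    [0,-0.5,0],
    [0,0,1.5],
    [0,0,0],
    [0,1,0],
    [0,0.5,0],
    [0,0.5,0],
    [0,0,0],
  ],
  turn=[0,0,0,0,0,0,0,0],
  claw=[1,1,1,1,1,1,1,1],
)

```text
clock: 15.37
tool_pos: [0.5601, -0.1263, 0.1142]
ee_rot: [0.705, 0.709, -0.0, 0.0]
wrist_force: [0.3, -0.1, 0.8]
opening: 0.0852
grasp_force: 0.0
```

```bash
python3 -c "
from h import *
s=telemetry.sense();print(s['clock'],s['tool_pos'],s['wrist_force'])
for n in('top','side'): snap(n);angles(n)
p,d=load('side');a=p[120:230,215:325];p,d=load('top');b=p[145:255,230:340]
save('s4.png',np.hstack([a,b]),3.6)"
```

```text
15.3667 [ 0.56007905 -0.12629282  0.11418579] [ 0.27818666 -0.07113727  0.79499182]
top mark 10 1.273136475899173 0.06308834830368089
top handle 133 0.26047933 centroid [-0.00388712 -0.0052469 ] h 0.04950816666723363
side mark 6 1.3532681351218474 0.06447276133099018
side handle 84 0.2060131 centroid [-0.005987   -0.00468105] h 0.04960041926022894
```

View pics/s4.png

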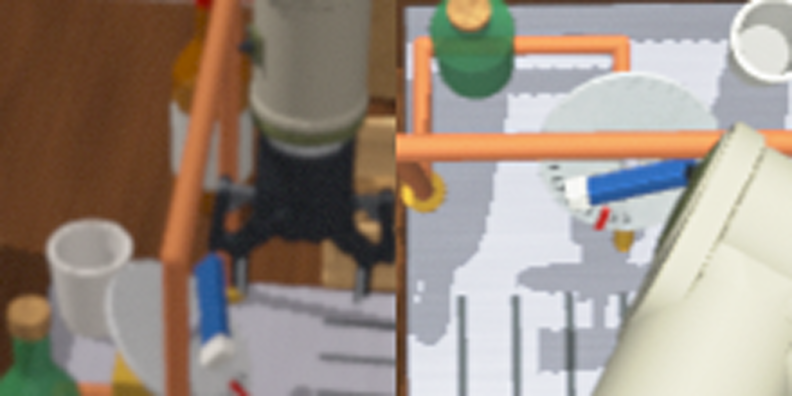

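carry_out(
  offset=[
    [0,0.5,0],
    [0,0.5,0],
    [0,0,0],
  ],
  turn=[0,0,0],
  claw=[1,1,1],
)

```text
clock: 15.72
tool_pos: [0.5687, -0.1271, 0.1141]
ee_rot: [0.706, 0.708, -0.001, -0.0]
wrist_force: [-5.2, -1.0, 2.5]
opening: 0.0855
grasp_force: 2.2
```

carry_out(
  offset=[
    [0.5,0,0],
    [0.5,0,0],
    [0,0,0],
  ],
  turn=[0,0,0],
  claw=[1,1,1],
)

```text
clock: 15.97
tool_pos: [0.5683, -0.1176, 0.1141]
ee_rot: [0.706, 0.708, -0.001, 0.0]
wrist_force: [-4.0, -4.6, 2.5]
opening: 0.086
grasp_force: 2.7
```

```bash
python3 -c "
from h import *
s=telemetry.sense();print(s['clock'],s['tool_pos'],s['wrist_force'])
for n in('top','side'): snap(n);angles(n)"
```

```text
15.9667 [ 0.56828469 -0.11762701  0.11405444] [-3.97032682 -4.57773108  2.52698228]
top mark 10 1.273136475899173 0.06308834830368089
top handle 107 0.50720745 centroid [ 0.0014469  -0.00328206] h 0.049492650086011586
side mark 5 1.3628270251956802 0.065167675032206
side handle 100 0.4541637 centroid [-0.0072613  -0.00679187] h 0.05064541610593279
```

carry_out(
  offset=[
    [0.4,0,0],
    [0.3,0,0],
    [0.3,0,0],
    [0,0,0],
  ],
  turn=[0,0,0,0],
  claw=[1,1,1,1],
)

```text
clock: 16.4
tool_pos: [0.5681, -0.1091, 0.1143]
ee_rot: [0.707, 0.707, -0.001, 0.001]
wrist_force: [-4.1, -7.1, 2.6]
opening: 0.0856
grasp_force: 3.6
```

```bash
python3 -c "
from h import *
s=telemetry.sense();print(s['clock'],s['tool_pos'],s['wrist_force'])
for n in('top','side'): snap(n);angles(n)"
```

```text
16.4 [ 0.56808602 -0.10906518  0.11433549] [-4.09543325 -7.07113967  2.56447986]
top mark 5 1.274652591655909 0.06708256902531307
top handle 83 0.65218866 centroid [0.00755057 0.00097861] h 0.048932261474124904
side mark 5 1.3628270251956802 0.065167675032206
side handle 98 0.55908316 centroid [-0.00342639 -0.00493945] h 0.04921969556296869
```

carry_out(
  offset=[
    [0.3,0,0],
    [0.3,0,0],
    [0.2,0,0],
    [0,0,0],
  ],
  turn=[0,0,0,0],
  claw=[1,1,1,1],
)

```text
clock: 16.83
tool_pos: [0.5681, -0.1027, 0.1147]
ee_rot: [0.708, 0.707, -0.001, 0.001]
wrist_force: [-4.7, -10.5, 2.7]
opening: 0.0858
grasp_force: 4.9
```

```bash
python3 -c "
from h import *
s=telemetry.sense();print(s['clock'],s['tool_pos'],s['wrist_force'])
for n in('top','side'): snap(n);angles(n)
p,d=load('side');a=p[120:230,215:325];p,d=load('top');b=p[145:255,230:340]
save('s5.png',np.hstack([a,b]),3.6)"
```

```text
16.8333 [ 0.56810199 -0.10269861  0.11472599] [ -4.66609739 -10.46628977   2.71790839]
top mark 0 nan nan
top handle 57 0.8955171 centroid [0.01256434 0.00684339] h 0.049923685367251676
side mark 5 1.3628270251956802 0.065167675032206
side handle 87 0.7352193 centroid [ 0.00076762 -0.00260131] h 0.04918084648235774h.py:30: RuntimeWarning: Mean of empty slice.
  a,b=cast(n,red,.001); print(n,'mark',len(a),np.arctan2(b.mean(),a.mean()),np.hypot(a.mean(),b.mean()))
  ret = ret.dtype.type(ret / rcount)
```

View pics/s5.png

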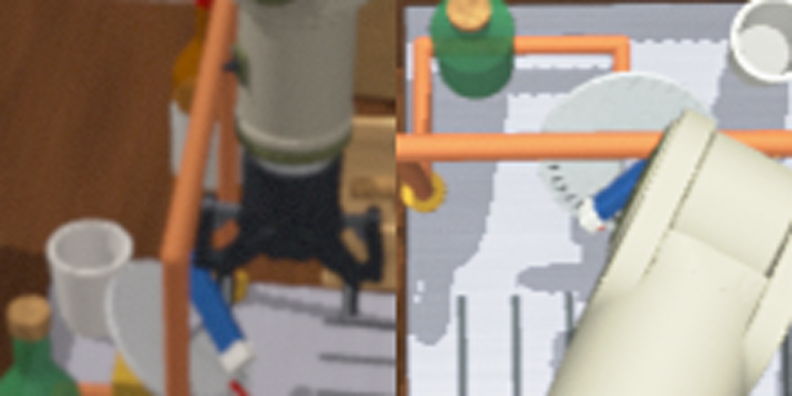

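The left crop shows the white end at (235,355) closing on the red mark at (237,388), with light forces. I'll continue.

carry_out(
  offset=[
    [0.3,0,0],
    [0.3,0,0],
    [0,0,0],
  ],
  turn=[0,0,0],
  claw=[1,1,1],
)

```text
clock: 17.18
tool_pos: [0.5685, -0.0984, 0.1154]
ee_rot: [0.708, 0.706, -0.002, 0.003]
wrist_force: [-3.2, -14.5, 5.4]
opening: 0.0853
grasp_force: 6.5
```

```bash
python3 -W ignore -c "
from h import *
s=telemetry.sense();print(s['clock'],s['tool_pos'],s['wrist_force'])
for n in('top','side'): snap(n);angles(n)"
```

```text
17.1833 [ 0.56852985 -0.09840294  0.11535311] [ -3.16277886 -14.49108978   5.37318944]
top mark 0 nan nan
top handle 21 1.0631982 centroid [0.01559057 0.01128198] h 0.048162153685153856
side mark 5 1.3628270251956802 0.065167675032206
side handle 89 0.96129537 centroid [ 0.00200728 -0.0019573 ] h 0.049106277753480455
```

carry_out(
  offset=[
    [0.3,0,0],
    [0.2,0,0],
    [0,0,0],
  ],
  turn=[0,0,0],
  claw=[1,1,1],
)

```text
clock: 17.53
tool_pos: [0.5691, -0.096, 0.1161]
ee_rot: [0.709, 0.705, -0.002, 0.005]
wrist_force: [-2.0, -19.7, 6.7]
opening: 0.0852
grasp_force: 8.9
```

```bash
python3 -W ignore -c "
from h import *
s=telemetry.sense();print(s['clock'],s['tool_pos'],s['wrist_force'])
for n in('top','side'): snap(n);angles(n)
p,d=load('side');a=p[120:230,215:325];p,d=load('top');b=p[145:255,230:340]
save('s6.png',np.hstack([a,b]),3.6)"
```

```text
17.5333 [ 0.56913586 -0.09602781  0.11608266] [ -1.98612464 -19.65594842   6.66132787]
top mark 0 nan nanTraceback (most recent call last):
  File "<string>", line 4, in <module>
    for n in('top','side'): snap(n);angles(n)
                                    ~~~~~~^^^
  File "h.py", line 33, in angles
    vx,vy=cv2.fitLine((P*1000).astype(np.float32),cv2.DIST_L2,0,.01,.01)[:2,0]
          ~~~~~~~~~~~^^^^^^^^^^^^^^^^^^^^^^^^^^^^^^^^^^^^^^^^^^^^^^^^^^^
cv2.error: OpenCV(4.12.0) /io/opencv/modules/imgproc/src/linefit.cpp:50: error: (-215:Assertion failed) count > 0 in function 'fitLine2D_wods'
```

```bash
sed -i 's/k=h>.042/k=abs(h-.05)<.0035/' h.py; python3 -W ignore -c "
from h import *
snap('side');angles('side')
p,d=load('side');save('s7.png',p,6,(235,160,325,240))"
```

```text
side mark 6 1.3532681351218474 0.06447276133099018
side handle 56 1.0877439 centroid [ 0.00229734 -0.00037665] h 0.04985465395581405
```

View pics/s7.png

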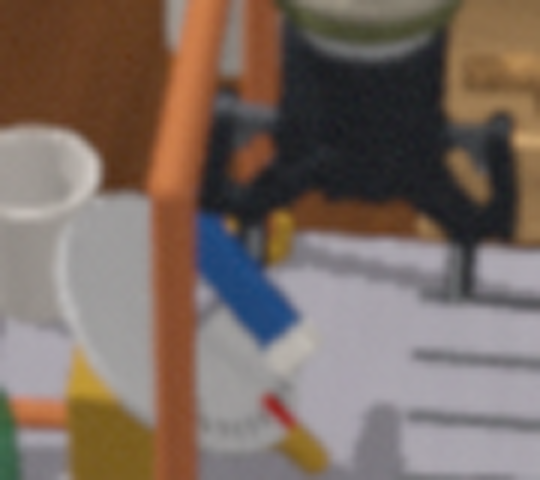

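The crop shows the white end at (290,350), not yet in line with the red mark at (278,408). Handle is about 1.09 rad and the mark about 1.3. My lever arm here is getting short, so I'll go round and push the white end from its +y side.

carry_out(
  offset=[
    [-0.8,0,0],
    [-0.5,-1.5,0],
    [0,-1.7,0],
    [0,0,-4],
    [0,0,-4],
    [2.5,0,0],
    [3.5,0,0],
    [3,0,0],
  ],
  turn=[0,0,0,0,0,0,0,0],
  claw=[1,1,1,1,1,1,1,1],
)

```text
clock: 18.3
tool_pos: [0.537, -0.0093, 0.195]
ee_rot: [0.706, 0.708, 0.001, 0.0]
wrist_force: [0.3, 0.5, -0.5]
opening: 0.0854
grasp_force: 0.0
```

```bash
python3 -W ignore -c "
from h import *
s=telemetry.sense();print(s['clock'],s['tool_pos'],s['wrist_force'])
for n in('top','side'):
  snap(n)
  try: angles(n)
  except Exception as e: print('no')
go([.536,-.02,.102],.5)"
```

```text
18.3 [ 0.53699419 -0.0092808   0.19498283] [ 0.30822098  0.49105055 -0.493143  ]
top mark 0 nan nan
top handle 47 1.0191971 centroid [-0.00256344 -0.01017227] h 0.05028603288640578
side mark 5 1.3628270251956802 0.065167675032206
side handle 54 1.0863739 centroid [0.00271695 0.00026062] h 0.049836200026003065
off cm [-1.7 -0.1  9.2] turn 0.27662931844572825 tilt 0.15304239790321664 ydeg 0.7766293184457341
```

carry_out(
  offset=[
    [0,0,4],
    [0,0,4],
    [0,0,1.2],
    [-1,0,0],
    [-1,0,0],
    [-0.6,0,0],
    [-0.5,0,0],
    [0,0,0],
  ],
  turn=[0,0,0,0,0,0,0,0],
  claw=[1,1,1,1,1,1,1,1],
)

```text
clock: 19.07
tool_pos: [0.5368, -0.0427, 0.1033]
ee_rot: [0.706, 0.708, 0.001, -0.0]
wrist_force: [-0.9, 1.0, -0.8]
opening: 0.0857
grasp_force: 0.5
```

```bash
python3 -W ignore -c "
from h import *
s=telemetry.sense();print(s['clock'],s['tool_pos'],s['wrist_force'])
for n in('top','side'):
  snap(n)
  try: angles(n)
  except Exception as e: print('no')"
```

```text
19.0667 [ 0.53678371 -0.04269307  0.10330411] [-0.9351409   0.98888934 -0.82136906]
top mark 0 nan nan
top handle 48 1.1211926 centroid [-0.00213385 -0.00933293] h 0.04970071459308663
side mark 5 1.3628270251956802 0.065167675032206
side handle 34 1.1189784 centroid [ 0.00023995 -0.00740966] h 0.05026642694618547
```

carry_out(
  offset=[
    [-0.3,0,0],
    [-0.2,0,0],
    [0,0,0],
    [1,0,0],
    [0,0,-4],
    [0,-4,-4],
    [0,-4,-3],
    [0,-4,0],
  ],
  turn=[0,0,0,0,0,0,0,0],
  claw=[1,1,1,1,1,1,1,1],
)

```text
clock: 19.83
tool_pos: [0.4492, -0.0379, 0.199]
ee_rot: [0.707, 0.707, 0.001, 0.002]
wrist_force: [-0.9, 0.1, 1.7]
opening: 0.0855
grasp_force: 0.0
```

carry_out(
  offset=[
    [2,-2,0],
    [4,0,0],
    [4,0,0],
    [3,0,0],
    [0,0,0],
    [0,0,0],
  ],
  turn=[0,0,0,0,0,0],
  claw=[1,1,1,1,1,1],
)

```text
clock: 20.33
tool_pos: [0.4269, 0.0953, 0.1962]
ee_rot: [0.705, 0.709, -0.0, 0.0]
wrist_force: [0.3, -0.5, 0.3]
opening: 0.0853
grasp_force: 0.0
```

```bash
python3 -W ignore -c "
from h import *
s=telemetry.sense();print(s['clock'],s['tool_pos'],s['wrist_force'])
for n in('top','side'):
  snap(n)
  try: angles(n)
  except Exception as e: print('no')
p,d=load('side');a=p[160:240,235:315];p,d=load('top');b=p[165:245,250:330]
save('s8.png',np.hstack([a,b]),5)"
```

```text
20.3333 [0.42690383 0.09527113 0.19622075] [ 0.334049   -0.50891428  0.2884101 ]
top mark 6 1.2585379240226087 0.06336508889866027
top handle 75 1.2712367 centroid [0.00195818 0.00140912] h 0.05038867273250187
side mark 5 1.3628270251956802 0.065167675032206
side handle 51 1.2328135 centroid [0.00318804 0.00083632] h 0.050391714475225946
```

View pics/s8.png

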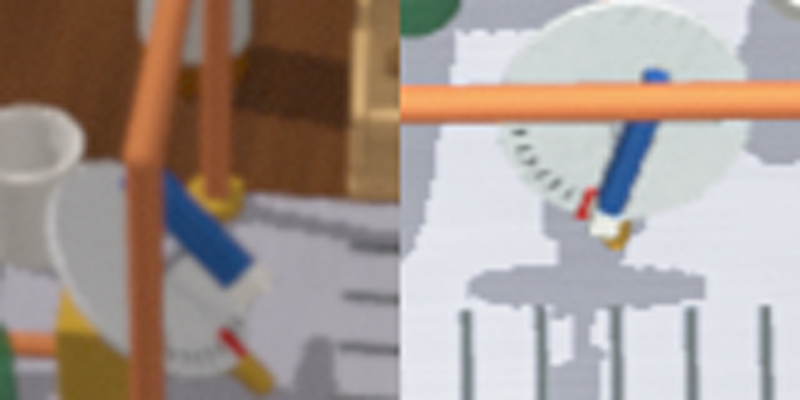

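The right crop shows the white end at (605,228) just beside the red mark at (587,203). It's close, but the side view says it falls a little short. I'll refine the comparison, relying on the top view, which hardly depends on heights here.

```bash
cat > fine.py <<'E'
from h import *
def fine(n,k=4):
    ps=[snap(n) for _ in range(k)]; p=np.mean([x[0] for x in ps],0); d=np.median([x[1] for x in ps],0)
    W=world(n,d); q=W-C; r,g,b=p[...,0],p[...,1],p[...,2]
    near=(np.linalg.norm(q,axis=-1)<.1)
    w=np.where(near&(q@ax<.02)&(abs(g-b)<35),np.clip(r-np.maximum(g,b)-25,0,None),0)
    P=q-(q@ax)[...,None]*ax; full=np.ones(d.shape,bool)
    a,bb=[x.reshape(d.shape) for x in cast(n,full,.001)]
    w=np.where((np.hypot(a,bb)>.04)&(np.hypot(a,bb)<.085)&(bb>.03),w,0)
    ma,mb=(w*a).sum()/w.sum(),(w*bb).sum()/w.sum(); da,db=(w*(P@ey)).sum()/w.sum(),(w*(P@ed)).sum()/w.sum()
    print(n,'mark n',(w>0).sum(),'cast',np.round([ma,mb,np.arctan2(mb,ma),np.hypot(ma,mb)],4),'depth',np.round([da,db,np.arctan2(db,da)],4),'h',(w*(q@ax)).sum()/w.sum())
    hh=q@ax; bl=near&(b-r>60)&(b>90)
    for nm,m in(('face',bl&(abs(hh-.05)<.0035)),('all',bl)):
        a5,b5=cast(n,m,.05); L=np.stack([a5,b5],1).astype(np.float32)*1000
        vx,vy,x0,y0=cv2.fitLine(L,cv2.DIST_HUBER,0,.01,.01)[:,0]; s=np.sign(vy); vx*=s;vy*=s
        print('  handle',nm,m.sum(),'angle',np.arctan2(vy,vx),'mark ahead by rad',((vx*(mb*1000-y0)-vy*(ma*1000-x0))/62), 'axis off mm',x0*vy-y0*vx)
E
python3 -c "
from fine import *
fine('top'); fine('side')"
```

```text
top mark n 14 cast [0.02   0.0595 1.247  0.0628] depth [0.0202 0.0577 1.2344] h 0.003670251885062756
  handle face 94 angle 1.277362 mark ahead by rad -0.019907145251240897 axis off mm 0.6746781
  handle all 108 angle 1.3116233 mark ahead by rad -0.04611967855421645 axis off mm 1.198042
side mark n 27 cast [0.014  0.0624 1.3498 0.0639] depth [0.0191 0.0596 1.2614] h 0.005107187243610227
  handle face 60 angle 1.2503594 mark ahead by rad 0.12118018747831148 axis off mm 1.1685715
  handle all 127 angle 1.0808647 mark ahead by rad 0.411758809631214 axis off mm 8.545676
```

Depth puts the mark's face about 4 mm above my nominal dial plane. With that corrected, the two views give the mark at about 1.25–1.275 rad and the handle at about 1.25–1.277. That's agreement to about 0.03 rad, well inside the 0.09 limit. The arm is clear of everything, so I'm handing in.

```bash
python3 -c "
from h import *
print(finish_job())"
```

```text
the job is handed in; nothing more can be done
None
```

The brick lump and stave are in the green bin, and the tap handle points at the red mark to within about 0.03 rad by my measurement; the job is handed in, but no verdict came back.

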